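# Snap the matching cover onto the board housing and hold it down

### The arm

A 7-joint arm with a two-finger parallel gripper is mounted at the origin on a cart in front of the work surface, level with it; the furniture and walls round the work are solid. World frame = base frame: x ahead of the robot, y to its left, z up, the work surface at z = 0. Lengths are in mm, angles in rad, forces in N, time in s.
With the tool pointing down it reaches from about 350 to 900 mm from the base axis. Payload 19.9 kg.
Tool frame: the origin (TCP) lies at the very end of the fingers, on their centre line; the grasp point (between the pads) lies r.pinch_z behind it (r.pinch_z is the distance from the TCP to the grasp point, in mm); z points along the fingers, y is the line along which they close (so a half turn about z gives the same grasp; the last joint's range is limited). The gripper opens to 85 mm and grips with 20 to 120 N. Pads are 22 mm wide; open, the fingers measure 114 mm over their backs; the gripper's body (76 mm by 85 mm) begins 54 mm behind the grasp point. The pads swing forward as they close: fully open they stand 13 mm farther back than shut.
Start: joints at [-1.29, 0.417, -0.01, 1.614, 0.005, 1.111, -0.053], TCP at [197.661, 592.901, 231.26] pointing down, gripper open.
Joint ranges: [-2.81, 2.81], [-0.39, 2.02], [-1.27, 1.25], [0.06, 2.57], [-1.19, 4.33], [0.19, 2], [-2.82, 2.82]. Speed limits (rad/s): [1.89, 1.89, 2.39, 2.39, 3.01, 3.01, 3.01].

### API

Orientations are given as a 3x3 rotation matrix whose columns are the frame's x, y, z axes.
In Python, from plant import r, vision, order gives the robot as it stands. The module is installed in compiled form; this text tells all that it offers.
- The arm moves only by the tool servo_tool, never from a script. Its argument "motion" is a list of rows, each an object of numbers: "x", "y", "z": the shift along the tool's x, y, z in m; "rx", "ry", "rz": the turn, a rotation vector about the tool's x, y, z in rad. A call has exactly 8 rows; each row is the pose to reach, as a shift and turn from the pose commanded when the call began, along the tool's axes at that moment; what a row does not reach only later rows make up. A row lasts 1/8 s, in which the tool goes at most 62.5 mm and 10.7 degrees, less where a joint would pass 70% of its speed; a pose out of reach is approached as far as the arm can. A call with a gripper value outside its range is refused whole. "gripper" is the finger opening in m, from 0 to 0.0854, set as the call begins (left out, the last holds). The fingers move at their own pace and stop on an object; "grip_force" is the grip in N (left out, the last holds). Time passes only in rows, so rows that repeat a pose let the fingers close, or fill a call up. It gives the time, the measured TCP pose, the force, the opening and the grip force at its end, in the units of the state.
- r.sense(): the state, without advancing time (a new reading comes with each control period).
- vision.capture(name): name is "scene" or "top"; returns the picture (480x640x3 uint8, red, green, blue); there is no depth.
- vision.camera_info(name): a dict with "vfov" (degrees; the focal length in pixels is half the picture's height over the tangent of half this angle, whatever the lens; pixels are square), "cx", "cy" (the principal point, pixels), "xyz" and "attitude" of the camera in the world. Camera axes: x right, y up, looking along -z (the intrinsics and any distortion apply to the point x, -y, -z); pixel columns grow to the right and rows downward; lengths in mm; the calibration is good to about 2 mm. A picture is of the moment at which its call begins. camera_info takes no time and is no camera call.
- order.job_done(): hands the job in; it is judged then, once.
The state is a dict: "time": time; "joint_pos": joint angles; "dq": joint speeds; "joint_efforts": joint torques, N m; "tcp_pos": TCP position; "eef_rot": TCP orientation; "wrist_force": force on the tool from outside, world axes, zero at the start; "moment": the same for the moment, N m; "grip_width": finger opening in mm; "finger_force": force on a finger pad.
Only numpy, scipy, OpenCV 4.12 (cv2) and the standard library are available. Lean on these libraries where they do the work, as an engineer would, in place of code of your own. Each camera call takes 0.05 s, during which the arm holds its last target. There are 200 camera calls.

### The job

Two open module housings are screwed to the bench: one already has its circuit board in it, the other is still empty. Take the loose cover that matches the housing with the board (same colour and size) by its black grip bar, set it on that housing and press it straight down until it snaps past the latches and sits fully home on the rim. Do not let go: finish with the gripper still holding the grip bar and still pressing the cover down, and leave the other cover and the things lying about where they are.

Things in the scene. Friction and masses are not known exactly. Their poses are not given: they have to be found in the camera images.
- housing_blue: blue open-topped plastic housing, with a green circuit board inside, screwed to the bench: 82 (x) by 68 (y) by 40 mm tall, opening 76 by 62 mm, walls 3 mm; low screw tabs and (at -x) a black cable gland stick out 13 mm at its short ends. Origin: centre of its underside, on the bench; x along its long side, z up. It is fixed
- housing_blue_rim (a point): centre of the opening at rim level, 40 mm above the housing's origin, same axes. 8 mm below the rim, amid each long wall, a white sprung latch nose stands 5 mm into the opening; the cover's tongues must push both aside (about 10 N of downward push in all) and then snap under them, which pulls the cover down. Nothing inside is within 6 mm of the rim
- cover_blue: loose blue cover, about 70 g: plate 82 (x) by 68 (y) by 5 mm, its underside 20 mm above the origin; below it four round-ended posts near the corners, 20 mm long, entering the opening with about 1.3 mm play, and two snap tongues; on top a black grip bar. Origin: centre, level with the post tips (on the bench at the start); x along its long side, z up. Fits either way round
- cover_blue_grip (a point): middle of the blue cover's upright black grip bar: 42 mm long (x), 16 mm thick (y), 28 mm tall; 41 mm above the cover's origin, 12 mm below the bar's top. Above the housing's origin this point is at 81 mm when the post tips meet the rim, 74 when the tongues meet the latches, about 69 when they pass and the resistance drops, 61 fully home
- housing_orange: orange open-topped plastic housing, empty, screwed to the bench: 68 (x) by 56 (y) by 40 mm tall, opening 62 by 50 mm, walls 3 mm; low screw tabs and (at -x) a black cable gland stick out 13 mm at its short ends. Origin: centre of its underside, on the bench; x along its long side, z up. It is fixed
- housing_orange_rim (a point): centre of the opening at rim level, 40 mm above the housing's origin, same axes. 8 mm below the rim, amid each long wall, a white sprung latch nose stands 5 mm into the opening; the cover's tongues must push both aside (about 10 N of downward push in all) and then snap under them, which pulls the cover down. Nothing inside is within 6 mm of the rim
- cover_orange: loose orange cover, about 70 g: plate 68 (x) by 56 (y) by 5 mm, its underside 20 mm above the origin; below it four round-ended posts near the corners, 20 mm long, entering the opening with about 1.3 mm play, and two snap tongues; on top a black grip bar. Origin: centre, level with the post tips (on the bench at the start); x along its long side, z up. Fits either way round
- cover_orange_grip (a point): middle of the orange cover's upright black grip bar: 42 mm long (x), 16 mm thick (y), 28 mm tall; 41 mm above the cover's origin, 12 mm below the bar's top. Above the housing's origin this point is at 81 mm when the post tips meet the rim, 74 when the tongues meet the latches, about 69 when they pass and the resistance drops, 61 fully home
- flux_bottle: bystander: white dropper bottle with red tip, 32 mm wide, 86 mm tall, standing; origin: centre of its underside
- fuse_tin: bystander: round white tin with a blue lid, 51 mm wide, 22 mm tall; origin: centre of its underside
- marker_blue: bystander: felt marker, grey with blue cap, 129 mm long, 15 mm thick, lying; origin: centre of its underside
- tweezers: bystander: pale tweezers, 123 mm long, 8 mm high, lying; origin: centre of its underside
- side_cutters: bystander: side cutters with red grips, 113 by 45 mm, 12 mm high, lying; origin: centre of its underside
- tc_plug: bystander: small green two-pin plug, 49 by 22 mm, 11 mm high, lying; origin: centre of its underside
- work_middle (a point): fixed point on the bench, middle of the clear work strip; axes as the world's. Obstacles seen from it: a monitor 425 mm tall between robot and strip (x -270 to -150 mm, y -290 to +310 mm; reach over it); a black crate 430 mm tall from x +135 mm on, y -310 to +75 mm; a power supply 154 mm tall from y -360 mm to the right, x -300 to +90 mm

How it is judged:
By the outcome, as a careful person would: the job done as asked, in the order asked, and still so for the second after the job is handed in, while the arm keeps its last pose, push and grip.
It also fails if it takes over 51 s, if anything falls off the work surface, if the arm or the gripper's body presses on something with over 40 N, if the wrist force passes 120 N, or if a joint passes its speed limit or range.

## Working session

There is one attempt and no reset: what is moved stays moved. The work goes in short steps, Python scripts to look and compute and a tool call to move; the robot and the scene stay as the last step left them, time stands still between calls to the robot, and variables do not carry over. Pictures are saved under pics/ and viewed, at most 10 in all, crops included, and the job is handed in when it is done.

Besides the shell and the picture viewer there is one more tool, called by a JSON object that holds its "name" and its "arguments". servo_tool: Moves the arm, as the interface text tells. Its arguments: {"type":"object","properties":{"motion":{"type":"array","items":{"type":"object","properties":{"x":{"type":"number"},"y":{"type":"number"},"z":{"type":"number"},"rx":{"type":"number"},"ry":{"type":"number"},"rz":{"type":"number"}}}},"gripper":{"type":"number"},"grip_force":{"type":"number"}},"required":["motion"]}

```bash
mkdir -p pics; python3 - <<'E'
from plant import r,vision
import cv2
for n in("scene","top"):
    cv2.imwrite(f"pics/{n}0.png",vision.capture(n)[:,:,::-1]); print(n,vision.camera_info(n))
s=r.sense(); print(s,r.pinch_z)
E
```

```text
scene {'vfov': 43.181120877640055, 'cx': 315.46087984636716, 'cy': 236.71189099122375, 'xyz': array([ 627.38233286, -855.0864366 ,  768.53833157]), 'attitude': array([[ 0.99651384, -0.05982165,  0.05815095],
       [ 0.08314873,  0.65521855, -0.75084948],
       [ 0.00681547,  0.75306707,  0.65790845]])}
top {'vfov': 44.60050533334249, 'cx': 330.7376206345522, 'cy': 240.88958733787888, 'xyz': array([ 460.34746982,  -52.44088541, 1063.5659478 ]), 'attitude': array([[ 0.0135748 ,  0.99695316, -0.0768123 ],
       [-0.99958316,  0.01157276, -0.0264494 ],
       [-0.02547988,  0.07713933,  0.99669469]])}
{'time': 0.1, 'joint_pos': array([-1.29049642,  0.4179035 , -0.01029617,  1.61411402,  0.00469886,
        1.11071406, -0.05300959]), 'dq': array([-0.00106536, -0.00259483, -0.00065673, -0.00107949,  0.00049142,
       -0.00013363, -0.00044006]), 'joint_efforts': array([ 1.79654733e-03, -8.65813851e+01,  6.80816732e-01, -4.35633016e+01,
        1.93297933e-02,  4.92161038e-03, -2.33147560e-06]), 'tcp_pos': array([197.58351788, 592.61171598, 230.7295773 ]), 'eef_rot': array([[-9.48665062e-01,  3.16282354e-01, -2.67815980e-04],
       [ 3.16282455e-01,  9.48664449e-01, -1.08267851e-03],
       [-8.83646105e-05, -1.11180478e-03, -9.99999378e-01]]), 'wrist_force': array([ 0.27450793, -0.22799928,  0.23616505]), 'moment': array([-0.01542173, -0.02322275, -0.03631443]), 'finger_force': 0.0, 'grip_width': 85.45623702945065} 18.700000000000003
```

View pics/scene0.png

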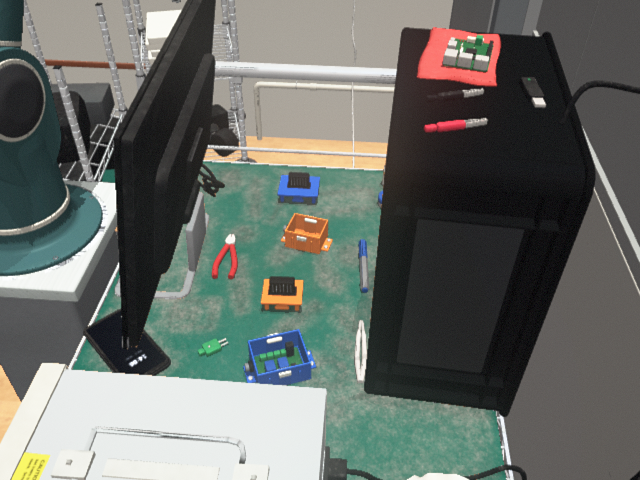

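View pics/top0.png

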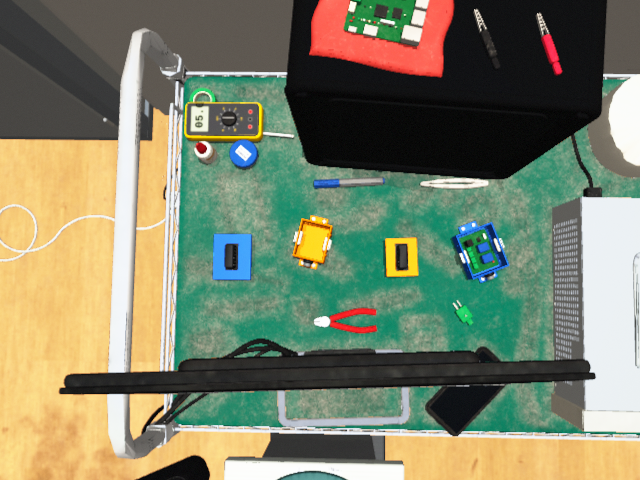

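The scene view shows the blue cover at about (299,188) and the blue housing with its board at (280,358). In the top view they are at (232,257) and (480,251). I'll enlarge both.

```bash
python3 - <<'E'
import cv2,numpy as np
t=cv2.imread("pics/top0.png");s=cv2.imread("pics/scene0.png")
f=lambda im,x,y:cv2.resize(im[y:y+75,x:x+100],None,fx=4,fy=4,interpolation=cv2.INTER_CUBIC)
cv2.imwrite("pics/crops.png",np.vstack([np.hstack([f(t,182,220),f(t,430,214)]),np.hstack([f(s,250,150),f(s,230,320)])]))
E
```

```text
(no output)
```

View pics/crops.png

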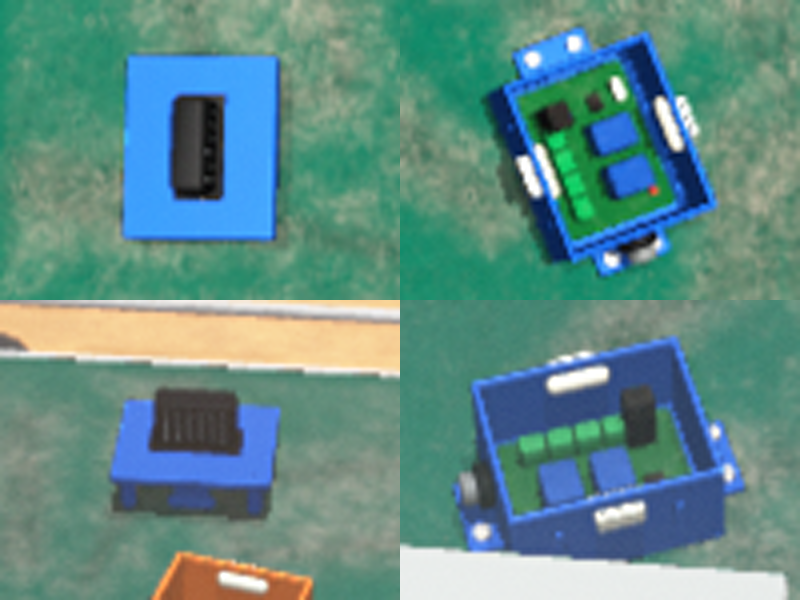

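Reading the corners: cover plate in the top crop (127,56), (279,56), (277,239), (125,239). Housing rim in the top crop (504,87), (649,35), (716,208), (571,263), and in the scene crop (474,382), (677,339), (725,475), (512,517).

```bash
cat >h.py <<'E'
import numpy as np
from scipy.optimize import least_squares
from plant import vision
C={n:vision.camera_info(n) for n in("top","scene")}
def proj(n,P):
    c=C[n];p=(np.atleast_2d(P)-c["xyz"])@c["attitude"];f=240/np.tan(np.radians(c["vfov"])/2)
    return np.c_[c["cx"]+f*p[:,0]/-p[:,2],c["cy"]+f*p[:,1]/p[:,2]]
def rect(q,L,W,z):
    a=np.array([[1,1],[1,-1],[-1,-1],[-1,1]])*[L/2,W/2]
    c,s=np.cos(q[2]),np.sin(q[2])
    return np.c_[a@np.array([[c,s],[-s,c]])+q[:2],np.full(4,z)]
def fit(obs,L,W,z,q0):
    # obs: list of (cam, 4x2 pix, in order of rect, nan to skip)
    def f(q):
        e=np.concatenate([(proj(n,rect(q,L,W,z))-p).ravel() for n,p in obs]); return e[~np.isnan(e)]
    s=least_squares(f,q0); print([n for n,_ in obs],s.x.round(3),"deg",np.degrees(s.x[2]).round(2),"res",s.fun.round(1)); return s.x
E
python3 - <<'E'
from h import *
A=lambda p,ox,oy,dx,dy:((np.array(p,float)-[dx,dy]+.5)/4-.5)+[ox,oy]
n=np.nan
ct=A([(127,56),(279,56),(277,239),(125,239)],182,220,0,0)
cs=A([(n,n),(279,407),(n,n),(127,400)],250,150,0,300)  # check below
ht=A([(504,87),(649,35),(716,208),(571,263)],430,214,400,0)
# scene: image right ~ +x, image up ~ +y. order (+x+y),(+x-y),(-x-y),(-x+y)
hs=A([(677,339),(725,475),(512,517),(474,382)],230,320,400,300)
cs=A([(279,407),(n,n),(n,n),(127,400)],250,150,0,300)
for o in ([("top",ct)],[("scene",cs)],[("top",ct),("scene",cs)]): fit(o,82,68,25,[450,150,0])
for o in ([("top",ht)],[("scene",hs)],[("top",ht),("scene",hs)]): fit(o,82,68,40,[450,-350,.3])
E
```

```text
['top'] [5.10527e+02 1.50809e+02 1.40000e-02] deg 0.82 res [ 0.1 -0.  -0.1 -0.1 -0.   0.1 -0.1  0.1]
['scene'] [5.13991e+02 1.51949e+02 1.00000e-02] deg 0.58 res [ 0.4  0.  -0.4 -0.1]
['top', 'scene'] [5.11402e+02 1.51000e+02 4.00000e-03] deg 0.23 res [ 0.3 -0.7  0.1 -0.4 -0.3 -0.2 -0.4 -0.6 -0.8  0.3 -1.6  0.1]
['top'] [ 5.25312e+02 -2.89128e+02  3.62000e-01] deg 20.76 res [-0.3 -0.1 -0.  -0.4  0.4  0.4 -0.1  0.1]
['scene'] [ 5.30182e+02 -2.88650e+02  3.58000e-01] deg 20.53 res [ 0.8 -0.8  0.5 -0.4 -0.9  1.4 -0.4 -0.5]
['top', 'scene'] [ 5.28107e+02 -2.88824e+02  3.61000e-01] deg 20.66 res [-0.5 -1.7 -0.2 -2.   0.2 -1.1 -0.3 -1.5 -0.6 -0.8 -0.9 -0.5 -2.3  1.4
 -1.8 -0.4]
```

```bash
python3 - <<'E'
from h import *
def ray(n,u,z):
    c=C[n];f=240/np.tan(np.radians(c["vfov"])/2);d=c["attitude"]@np.array([(u[0]-c["cx"])/f,-(u[1]-c["cy"])/f,-1.]);return (c["xyz"]+d*(z-c["xyz"][2])/d[2]).round()
for z in(0,100,200,300,400,500): print(z,"rail",ray("top",(125,250),z),ray("scene",(300,70),z))
print("monitor",ray("top",(62,383),425),ray("top",(595,375),425),ray("top",(330,355),425))
print("crate",ray("top",(310,165),0),ray("top",(290,80),430))
E
```

```text
0 rail [521. 354.   0.] [457. 727.   0.]
100 rail [515. 316. 100.] [479. 522. 100.]
200 rail [510. 277. 200.] [501. 316. 200.]
300 rail [504. 239. 300.] [524. 110. 300.]
400 rail [498. 201. 400.] [546. -96. 400.]
500 rail [493. 163. 500.] [ 568. -302.  500.]
monitor [351. 255. 425.] [ 370. -319.  425.] [386. -36. 425.]
crate [682.  16.   0.] [688.  12. 430.]
```

{"name": "servo_tool", "arguments": {"motion": [{"z": -0.045},{"z": -0.09},{"z": -0.135},{"z": -0.18},{"z": -0.225},{"z": -0.27},{"z": -0.32},{"z": -0.32}]}}

```text
invalid input at $.motion[0]: expected keys x, y, z, rx, ry, rz
```

```bash
cat >>h.py <<'E'
from plant import r
from scipy.spatial.transform import Rotation as Ro
def rel(target,tydeg):
    """shift (m) and turn rz along the tool's axes to have TCP at target, tool y at azimuth tydeg, pointing down"""
    s=r.sense();R=s["eef_rot"];a=np.radians(tydeg);y=np.array([np.cos(a),np.sin(a),0]);z=np.array([0,0,-1.])
    T=np.c_[np.cross(y,z),y,z]
    print("t",round(s["time"],2),"tcp",s["tcp_pos"].round(1),"q",s["joint_pos"].round(2),"F",s["wrist_force"].round(1),"w",round(s["grip_width"],1))
    print("shift",(R.T@(np.array(target)-s["tcp_pos"])/1000).round(4),"rv",Ro.from_matrix(R.T@T).as_rotvec().round(4))
E
python3 - <<'E'
from h import *
rel([510.5,150.8,400],90)
E
```

```text
t 0.1 tcp [197.6 592.6 230.7] q [-1.29  0.42 -0.01  1.61  0.    1.11 -0.05] F [ 0.3 -0.2  0.2] w 85.5
shift [-0.4366 -0.3203 -0.1689] rv [-1.100e-03 -1.000e-04 -3.218e-01]
```

{"name": "servo_tool", "arguments": {"motion": [{"x": 0,"y": 0,"z": -0.045,"rx": 0,"ry": 0,"rz": 0},{"x": 0,"y": 0,"z": -0.09,"rx": 0,"ry": 0,"rz": 0},{"x": 0,"y": 0,"z": -0.135,"rx": 0,"ry": 0,"rz": 0},{"x": 0,"y": 0,"z": -0.18,"rx": 0,"ry": 0,"rz": 0},{"x": 0,"y": 0,"z": -0.225,"rx": 0,"ry": 0,"rz": 0},{"x": 0,"y": 0,"z": -0.27,"rx": 0,"ry": 0,"rz": 0},{"x": 0,"y": 0,"z": -0.32,"rx": 0,"ry": 0,"rz": 0},{"x": 0,"y": 0,"z": -0.32,"rx": 0,"ry": 0,"rz": 0}]}}

```text
time: 1.1
tcp_pos: [197.8, 593.3, 554.6]
eef_rot: [[-0.949, 0.316, 0.001], [0.316, 0.949, 0.005], [0.0, 0.005, -1.0]]
wrist_force: [-0.5, -0.2, -0.2]
grip_width: 85.3
finger_force: 0.0
```

```bash
python3 - <<'E'
from h import *
rel([510.5,150.8,550],90)
E
```

```text
t 1.1 tcp [197.8 593.3 554.6] q [-1.3   0.33  0.01  1.03 -0.    1.78 -0.05] F [-0.5 -0.2 -0.2] w 85.3
shift [-0.4366 -0.3209  0.0029] rv [ 0.0048  0.0006 -0.3217]
```

{"name": "servo_tool", "arguments": {"motion": [{"x": -0.049,"y": -0.036,"z": 0,"rx": 0,"ry": 0,"rz": -0.036},{"x": -0.097,"y": -0.071,"z": 0,"rx": 0,"ry": 0,"rz": -0.071},{"x": -0.146,"y": -0.107,"z": 0,"rx": 0,"ry": 0,"rz": -0.107},{"x": -0.194,"y": -0.143,"z": 0,"rx": 0,"ry": 0,"rz": -0.143},{"x": -0.243,"y": -0.178,"z": 0,"rx": 0,"ry": 0,"rz": -0.178},{"x": -0.291,"y": -0.214,"z": 0,"rx": 0,"ry": 0,"rz": -0.214},{"x": -0.34,"y": -0.25,"z": 0,"rx": 0,"ry": 0,"rz": -0.25},{"x": -0.39,"y": -0.285,"z": 0,"rx": 0,"ry": 0,"rz": -0.286}]}}

```text
time: 2.1
tcp_pos: [478.1, 197.3, 550.7]
eef_rot: [[-0.999, 0.034, -0.001], [0.034, 0.999, -0.0], [0.001, -0.0, -1.0]]
wrist_force: [0.3, 0.5, -0.9]
grip_width: 85.4
finger_force: 0.0
```

```bash
python3 - <<'E'
from h import *
rel([512,150.8,200],90.7)
E
```

```text
t 2.1 tcp [478.1 197.3 550.7] q [-0.73  0.1   0.31  1.33 -0.03  1.72  1.12] F [ 0.3  0.5 -0.9] w 85.4
shift [-0.0357 -0.0452  0.3507] rv [-0.0003 -0.0007 -0.0466]
```

{"name": "servo_tool", "arguments": {"motion": [{"x": -0.018,"y": -0.022,"z": 0.0,"rx": 0,"ry": 0,"rz": -0.023},{"x": -0.036,"y": -0.045,"z": 0.02,"rx": 0,"ry": 0,"rz": -0.047},{"x": -0.036,"y": -0.045,"z": 0.07,"rx": 0,"ry": 0,"rz": -0.047},{"x": -0.036,"y": -0.045,"z": 0.13,"rx": 0,"ry": 0,"rz": -0.047},{"x": -0.036,"y": -0.045,"z": 0.19,"rx": 0,"ry": 0,"rz": -0.047},{"x": -0.036,"y": -0.045,"z": 0.25,"rx": 0,"ry": 0,"rz": -0.047},{"x": -0.036,"y": -0.045,"z": 0.31,"rx": 0,"ry": 0,"rz": -0.047},{"x": -0.036,"y": -0.045,"z": 0.35,"rx": 0,"ry": 0,"rz": -0.047}]}}

```text
time: 3.1
tcp_pos: [510.3, 152.4, 198.1]
eef_rot: [[-1.0, -0.011, -0.003], [-0.011, 1.0, -0.001], [0.003, -0.001, -1.0]]
wrist_force: [0.3, 1.0, -0.6]
grip_width: 85.4
finger_force: 0.0
```

{"name": "servo_tool", "arguments": {"motion": [{"x": 0,"y": 0,"z": 0.025,"rx": 0,"ry": 0,"rz": 0},{"x": 0,"y": 0,"z": 0.05,"rx": 0,"ry": 0,"rz": 0},{"x": 0,"y": 0,"z": 0.075,"rx": 0,"ry": 0,"rz": 0},{"x": 0,"y": 0,"z": 0.1,"rx": 0,"ry": 0,"rz": 0},{"x": 0,"y": 0,"z": 0.1,"rx": 0,"ry": 0,"rz": 0},{"x": 0,"y": 0,"z": 0.1,"rx": 0,"ry": 0,"rz": 0},{"x": 0,"y": 0,"z": 0.1,"rx": 0,"ry": 0,"rz": 0},{"x": 0,"y": 0,"z": 0.1,"rx": 0,"ry": 0,"rz": 0}]}}

```text
time: 4.1
tcp_pos: [512.1, 153.1, 101.9]
eef_rot: [[-1.0, -0.011, 0.001], [-0.011, 1.0, 0.0], [-0.001, 0.0, -1.0]]
wrist_force: [-0.7, -0.1, 0.3]
grip_width: 85.4
finger_force: 0.0
```

```bash
python3 - <<'E'
from h import *
import cv2
t=vision.capture("top")[170:320,140:340,::-1];s=vision.capture("scene")[60:210,200:400,::-1]
cv2.imwrite("pics/c2.png",np.hstack([cv2.resize(i,(400,300)) if 0 else cv2.resize(i,None,fx=2,fy=2) for i in(t,s)]))
rel([512,150.8,28],90.7)
E
```

```text
t 4.2 tcp [512.  153.  101.7] q [-0.59  0.44  0.3   1.96 -0.18  0.77  1.39] F [-0.2  0.8 -0.6] w 85.5
shift [ 0.0001 -0.0022  0.0737] rv [ 0.0002  0.0006 -0.001 ]
```

View pics/c2.png

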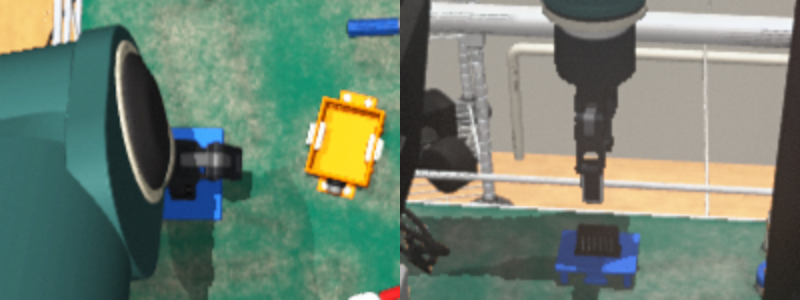

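The gripper sits above the cover: the fingertip at (593,195) in the right panel lines up with the bar at (598,240). Descending and gripping.

{"name": "servo_tool", "arguments": {"motion": [{"x": 0,"y": -0.002,"z": 0.02,"rx": 0,"ry": 0,"rz": 0},{"x": 0,"y": -0.002,"z": 0.04,"rx": 0,"ry": 0,"rz": 0},{"x": 0,"y": -0.002,"z": 0.06,"rx": 0,"ry": 0,"rz": 0},{"x": 0,"y": -0.002,"z": 0.073,"rx": 0,"ry": 0,"rz": 0},{"x": 0,"y": -0.002,"z": 0.073,"rx": 0,"ry": 0,"rz": 0},{"x": 0,"y": -0.002,"z": 0.073,"rx": 0,"ry": 0,"rz": 0},{"x": 0,"y": -0.002,"z": 0.073,"rx": 0,"ry": 0,"rz": 0},{"x": 0,"y": -0.002,"z": 0.073,"rx": 0,"ry": 0,"rz": 0}]}}

```text
time: 5.2
tcp_pos: [512.1, 151.0, 28.7]
eef_rot: [[-1.0, -0.011, 0.001], [-0.011, 1.0, 0.0], [-0.001, 0.0, -1.0]]
wrist_force: [0.3, 0.3, 0.2]
grip_width: 85.2
finger_force: 0.0
```

{"name": "servo_tool", "arguments": {"gripper": 0.0, "grip_force": 70, "motion": [{"x": 0,"y": 0,"z": 0,"rx": 0,"ry": 0,"rz": 0},{"x": 0,"y": 0,"z": 0,"rx": 0,"ry": 0,"rz": 0},{"x": 0,"y": 0,"z": 0,"rx": 0,"ry": 0,"rz": 0},{"x": 0,"y": 0,"z": 0,"rx": 0,"ry": 0,"rz": 0},{"x": 0,"y": 0,"z": 0,"rx": 0,"ry": 0,"rz": 0},{"x": 0,"y": 0,"z": 0,"rx": 0,"ry": 0,"rz": 0},{"x": 0,"y": 0,"z": 0,"rx": 0,"ry": 0,"rz": 0},{"x": 0,"y": 0,"z": 0,"rx": 0,"ry": 0,"rz": 0}]}}

```text
time: 6.2
tcp_pos: [512.1, 151.0, 28.4]
eef_rot: [[-1.0, -0.011, 0.0], [-0.011, 1.0, 0.0], [-0.0, 0.0, -1.0]]
wrist_force: [1.3, 0.6, 3.9]
grip_width: 14.8
finger_force: 69.9
```

{"name": "servo_tool", "arguments": {"motion": [{"x": 0,"y": 0,"z": -0.01,"rx": 0,"ry": 0,"rz": 0},{"x": 0,"y": 0,"z": -0.03,"rx": 0,"ry": 0,"rz": 0},{"x": 0,"y": 0,"z": -0.055,"rx": 0,"ry": 0,"rz": 0},{"x": 0,"y": 0,"z": -0.08,"rx": 0,"ry": 0,"rz": 0},{"x": 0,"y": 0,"z": -0.105,"rx": 0,"ry": 0,"rz": 0},{"x": 0,"y": 0,"z": -0.13,"rx": 0,"ry": 0,"rz": 0},{"x": 0,"y": 0,"z": -0.15,"rx": 0,"ry": 0,"rz": 0},{"x": 0,"y": 0,"z": -0.15,"rx": 0,"ry": 0,"rz": 0}]}}

```text
time: 7.2
tcp_pos: [512.3, 151.0, 179.7]
eef_rot: [[-1.0, -0.011, 0.002], [-0.011, 1.0, 0.001], [-0.002, 0.001, -1.0]]
wrist_force: [0.5, -0.3, -1.5]
grip_width: 14.6
finger_force: 69.4
```

```bash
python3 - <<'E'
from h import *
rel([527.4,-289.2,180],110.7)
E
```

```text
t 7.2 tcp [512.3 151.  179.7] q [-0.62  0.32  0.33  1.9  -0.13  0.93  1.36] F [ 0.5 -0.3 -1.5] w 14.6
shift [-0.0102 -0.4404 -0.0007] rv [ 0.0006  0.0021 -0.3501]
```

{"name": "servo_tool", "arguments": {"motion": [{"x": -0.001,"y": -0.025,"z": 0,"rx": 0,"ry": 0,"rz": -0.02},{"x": -0.002,"y": -0.07,"z": 0,"rx": 0,"ry": 0,"rz": -0.055},{"x": -0.003,"y": -0.115,"z": 0,"rx": 0,"ry": 0,"rz": -0.09},{"x": -0.004,"y": -0.16,"z": 0,"rx": 0,"ry": 0,"rz": -0.125},{"x": -0.005,"y": -0.205,"z": 0,"rx": 0,"ry": 0,"rz": -0.16},{"x": -0.006,"y": -0.25,"z": 0,"rx": 0,"ry": 0,"rz": -0.2},{"x": -0.007,"y": -0.295,"z": 0,"rx": 0,"ry": 0,"rz": -0.235},{"x": -0.008,"y": -0.34,"z": 0,"rx": 0,"ry": 0,"rz": -0.27}]}}

```text
time: 8.2
tcp_pos: [523.1, -190.2, 177.5]
eef_rot: [[-0.96, -0.279, -0.001], [-0.279, 0.96, 0.0], [0.001, 0.001, -1.0]]
wrist_force: [0.7, 1.2, -1.3]
grip_width: 15.0
finger_force: 69.4
```

```bash
python3 - <<'E'
from h import *
rel([527.4,-289.2,110],110.7)
E
```

```text
t 8.2 tcp [ 523.1 -190.2  177.5] q [-0.05  0.38  0.42  1.85 -0.19  0.95  2.31] F [ 0.7  1.2 -1.3] w 15.0
shift [ 0.0234 -0.0963  0.0675] rv [ 0.0006 -0.0011 -0.0788]
```

{"name": "servo_tool", "arguments": {"motion": [{"x": 0.006,"y": -0.025,"z": 0,"rx": 0,"ry": 0,"rz": -0.02},{"x": 0.012,"y": -0.05,"z": 0,"rx": 0,"ry": 0,"rz": -0.04},{"x": 0.018,"y": -0.075,"z": 0,"rx": 0,"ry": 0,"rz": -0.06},{"x": 0.0234,"y": -0.0963,"z": 0.01,"rx": 0,"ry": 0,"rz": -0.079},{"x": 0.0234,"y": -0.0963,"z": 0.03,"rx": 0,"ry": 0,"rz": -0.079},{"x": 0.0234,"y": -0.0963,"z": 0.05,"rx": 0,"ry": 0,"rz": -0.079},{"x": 0.0234,"y": -0.0963,"z": 0.0675,"rx": 0,"ry": 0,"rz": -0.079},{"x": 0.0234,"y": -0.0963,"z": 0.0675,"rx": 0,"ry": 0,"rz": -0.079}]}}

```text
time: 9.2
tcp_pos: [527.3, -287.3, 109.3]
eef_rot: [[-0.936, -0.353, -0.002], [-0.353, 0.936, 0.001], [0.002, 0.002, -1.0]]
wrist_force: [0.3, 0.7, -0.7]
grip_width: 14.7
finger_force: 69.4
```

```bash
python3 - <<'E'
from h import *
import cv2
t=vision.capture("top")[:,:,::-1];s=vision.capture("scene")[:,:,::-1]
cv2.imwrite("pics/t3.png",t);cv2.imwrite("pics/s3.png",s)
f=lambda im,x,y:cv2.resize(im[y:y+120,x:x+100],None,fx=4,fy=4,interpolation=cv2.INTER_CUBIC)
cv2.imwrite("pics/c3.png",np.hstack([f(t,430,190),f(s,230,280)]))
rel([527.4,-289.2,110],110.7)
E
```

```text
t 9.3 tcp [ 528.1 -288.   111.1] q [ 0.15  0.54  0.39  1.78 -0.26  0.87  2.59] F [ 0.4  0.2 -0.2] w 14.2
shift [ 0.0011 -0.0009  0.0011] rv [-0.0002  0.     -0.0009]
```

View pics/c3.png

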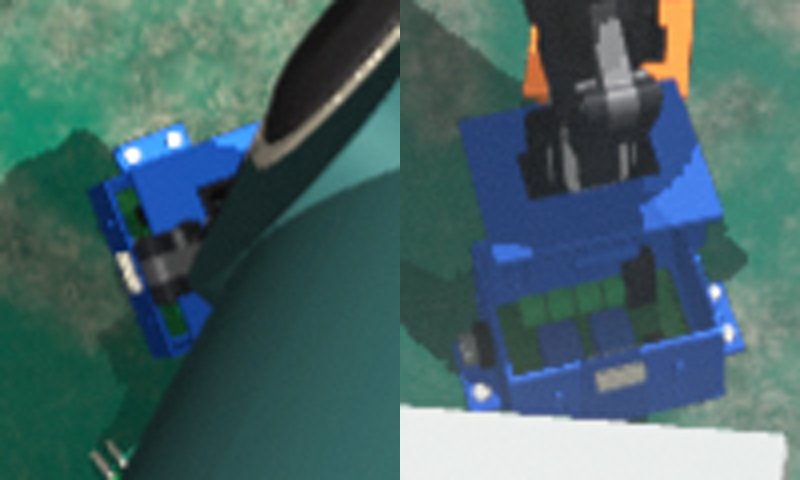

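{"name": "servo_tool", "arguments": {"motion": [{"x": 0.001,"y": -0.001,"z": 0.009,"rx": 0,"ry": 0,"rz": 0},{"x": 0.001,"y": -0.001,"z": 0.018,"rx": 0,"ry": 0,"rz": 0},{"x": 0.001,"y": -0.001,"z": 0.027,"rx": 0,"ry": 0,"rz": 0},{"x": 0.001,"y": -0.001,"z": 0.035,"rx": 0,"ry": 0,"rz": 0},{"x": 0.001,"y": -0.001,"z": 0.035,"rx": 0,"ry": 0,"rz": 0},{"x": 0.001,"y": -0.001,"z": 0.035,"rx": 0,"ry": 0,"rz": 0},{"x": 0.001,"y": -0.001,"z": 0.035,"rx": 0,"ry": 0,"rz": 0},{"x": 0.001,"y": -0.001,"z": 0.035,"rx": 0,"ry": 0,"rz": 0}]}}

```text
time: 10.3
tcp_pos: [527.5, -289.3, 76.1]
eef_rot: [[-0.936, -0.353, 0.0], [-0.353, 0.936, -0.0], [-0.0, -0.0, -1.0]]
wrist_force: [-0.1, 0.2, -0.6]
grip_width: 14.6
finger_force: 69.4
```

```bash
python3 - <<'E'
from h import *
import cv2
t=vision.capture("top")[:,:,::-1];s=vision.capture("scene")[:,:,::-1]
cv2.imwrite("pics/t4.png",t);cv2.imwrite("pics/s4.png",s)
c=cv2.resize(s[307:382,230:330],None,fx=8,fy=8,interpolation=cv2.INTER_CUBIC)
cv2.imwrite("pics/c4.png",cv2.convertScaleAbs(c,alpha=1.6,beta=10))
c=cv2.resize(t[214:289,430:530],None,fx=8,fy=8,interpolation=cv2.INTER_CUBIC)
cv2.imwrite("pics/c4t.png",cv2.convertScaleAbs(c,alpha=1.3,beta=10))
rel([527.4,-289.2,76],110.7)
E
```

```text
t 10.4 tcp [ 527.4 -289.3   76. ] q [ 0.17  0.59  0.37  1.8  -0.28  0.8   2.61] F [-0.2  0.6 -1.3] w 14.5
shift [ 0.      0.0001 -0.    ] rv [-0.0002  0.0001 -0.001 ]
```

View pics/c4.png

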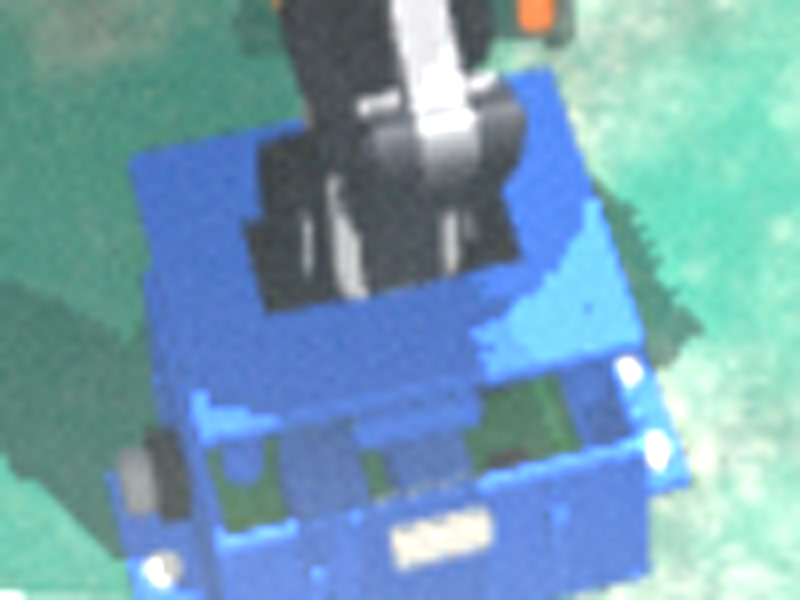

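View pics/c4t.png

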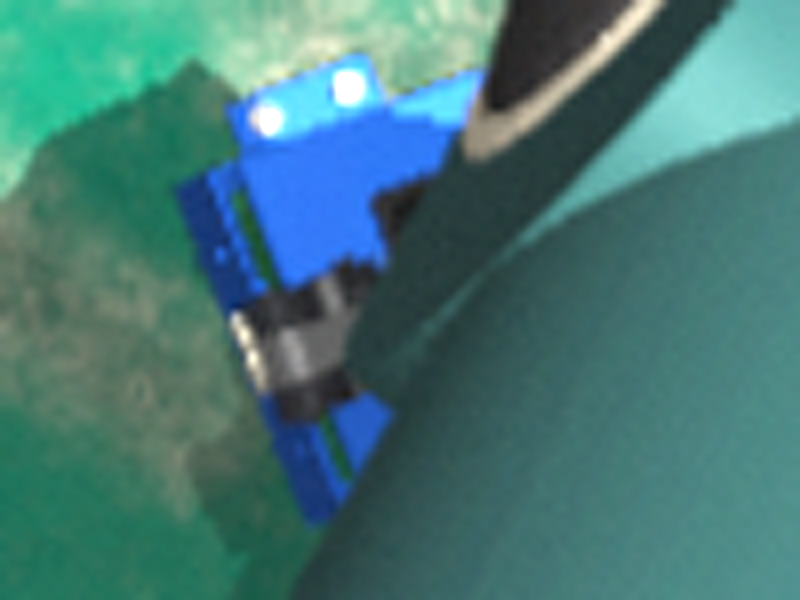

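```bash
python3 - <<'E'
from h import *
import cv2
s0=cv2.imread("pics/scene0.png");t0=cv2.imread("pics/top0.png")
U=lambda p,o:(np.array(p,float)+.5)/8-.5+o
D=lambda p,o:((p-o+.5)*8-.5).round()
A=lambda p,ox,oy,dx,dy:((np.array(p,float)-[dx,dy]+.5)/4-.5)+[ox,oy]
ht=A([(504,87),(649,35),(716,208),(571,263)],430,214,400,0)
hs=A([(677,339),(725,475),(512,517),(474,382)],230,320,400,300)
def sub(im,p):
    g=im[:,:,0]; return cv2.cornerSubPix(g,p.astype(np.float32).reshape(-1,1,2),(3,3),(-1,-1),(3,40,.01)).reshape(-1,2)
print((sub(t0,ht)-ht).round(1).tolist(),(sub(s0,hs)-hs).round(1).tolist())
n=np.nan
os_,ot=np.array([230,307]),np.array([430,214])
ps=U([(553,68),(643,337),(200,428),(131,158)],os_)
fit([("scene",ps)],82,68,72.6,[528,-289,.36])
for q in ([530.2,-288.65,.359],):
    print("scene pred",D(proj("scene",rect(q,82,68,72.6)),os_).tolist(),"bottom",D(proj("scene",rect(q,82,68,67.6)),os_).tolist(),"rim",D(proj("scene",rect(q,82,68,40)),os_).tolist())
q=[525.3,-289.1,.361]
print("top pred",D(proj("top",rect(q,82,68,72.6)),ot).tolist(),"rim",D(proj("top",rect(q,82,68,40)),ot).tolist())
E
```

```text
[[-0.3, 0.1], [-1.2, -0.0], [-0.3, -1.0], [0.5, 0.1]] [[-0.5, -0.2], [-2.4, -1.3], [-1.2, 0.5], [-0.6, 0.2]]
['scene'] [ 5.28867e+02 -2.88452e+02  3.53000e-01] deg 20.23 res [ 0.1 -0.5  0.5  0.3 -0.2  1.  -0.4 -1. ]
scene pred [[559.0, 64.0], [655.0, 339.0], [207.0, 438.0], [134.0, 153.0]] bottom [[560.0, 82.0], [655.0, 357.0], [209.0, 456.0], [136.0, 170.0]] rim [[561.0, 176.0], [655.0, 451.0], [218.0, 550.0], [146.0, 265.0]]
top pred [[235.0, 160.0], [537.0, 50.0], [679.0, 415.0], [375.0, 525.0]] rim [[206.0, 173.0], [499.0, 67.0], [636.0, 420.0], [341.0, 527.0]]
```

The scene crop gives the plate corners at (131,158), (553,68), (643,337), (200,428) and the front rim corners at (214,543), (648,441). Both cameras suggest a correction of about +0.6 mm in x and +0.7 mm in y. I'll lower gently and feel for contact.

{"name": "servo_tool", "arguments": {"motion": [{"x": -0.0008,"y": 0.0005,"z": 0,"rx": 0,"ry": 0,"rz": 0},{"x": -0.0008,"y": 0.0005,"z": 0.002,"rx": 0,"ry": 0,"rz": 0},{"x": -0.0008,"y": 0.0005,"z": 0.004,"rx": 0,"ry": 0,"rz": 0},{"x": -0.0008,"y": 0.0005,"z": 0.006,"rx": 0,"ry": 0,"rz": 0},{"x": -0.0008,"y": 0.0005,"z": 0.008,"rx": 0,"ry": 0,"rz": 0},{"x": -0.0008,"y": 0.0005,"z": 0.01,"rx": 0,"ry": 0,"rz": 0},{"x": -0.0008,"y": 0.0005,"z": 0.011,"rx": 0,"ry": 0,"rz": 0},{"x": -0.0008,"y": 0.0005,"z": 0.011,"rx": 0,"ry": 0,"rz": 0}]}}

```text
time: 11.4
tcp_pos: [527.9, -288.6, 64.8]
eef_rot: [[-0.936, -0.352, -0.0], [-0.352, 0.936, -0.0], [0.0, -0.0, -1.0]]
wrist_force: [0.5, 0.3, -1.3]
grip_width: 14.7
finger_force: 69.4
```

```bash
python3 - <<'E'
from h import *
s=r.sense();print(s["tcp_pos"],s["wrist_force"],s["moment"])
E
```

```text
[ 527.92740169 -288.55961512   64.80090141] [ 0.50875718  0.32010231 -1.30545021] [-0.07499359 -0.04649248 -0.03863096]
```

There is no contact force 3.6 mm below the rim, so the posts are in. Continuing to the latches.

{"name": "servo_tool", "arguments": {"motion": [{"x": 0,"y": 0,"z": 0.001,"rx": 0,"ry": 0,"rz": 0},{"x": 0,"y": 0,"z": 0.002,"rx": 0,"ry": 0,"rz": 0},{"x": 0,"y": 0,"z": 0.003,"rx": 0,"ry": 0,"rz": 0},{"x": 0,"y": 0,"z": 0.004,"rx": 0,"ry": 0,"rz": 0},{"x": 0,"y": 0,"z": 0.005,"rx": 0,"ry": 0,"rz": 0},{"x": 0,"y": 0,"z": 0.006,"rx": 0,"ry": 0,"rz": 0},{"x": 0,"y": 0,"z": 0.006,"rx": 0,"ry": 0,"rz": 0},{"x": 0,"y": 0,"z": 0.006,"rx": 0,"ry": 0,"rz": 0}]}}

```text
time: 12.4
tcp_pos: [528.5, -288.8, 59.3]
eef_rot: [[-0.936, -0.352, 0.001], [-0.352, 0.936, -0.001], [-0.001, -0.001, -1.0]]
wrist_force: [1.2, -1.4, 5.5]
grip_width: 14.7
finger_force: 70.3
```

{"name": "servo_tool", "arguments": {"motion": [{"x": 0,"y": 0,"z": 0.001,"rx": 0,"ry": 0,"rz": 0},{"x": 0,"y": 0,"z": 0.002,"rx": 0,"ry": 0,"rz": 0},{"x": 0,"y": 0,"z": 0.003,"rx": 0,"ry": 0,"rz": 0},{"x": 0,"y": 0,"z": 0.004,"rx": 0,"ry": 0,"rz": 0},{"x": 0,"y": 0,"z": 0.005,"rx": 0,"ry": 0,"rz": 0},{"x": 0,"y": 0,"z": 0.006,"rx": 0,"ry": 0,"rz": 0},{"x": 0,"y": 0,"z": 0.007,"rx": 0,"ry": 0,"rz": 0},{"x": 0,"y": 0,"z": 0.007,"rx": 0,"ry": 0,"rz": 0}]}}

```text
time: 13.4
tcp_pos: [527.7, -288.5, 51.5]
eef_rot: [[-0.936, -0.352, -0.001], [-0.352, 0.936, -0.0], [0.001, 0.0, -1.0]]
wrist_force: [1.8, -5.3, -10.1]
grip_width: 14.8
finger_force: 68.3
```

The cover is past the latches, which now pull it down at about 10 N. Pressing it home.

{"name": "servo_tool", "arguments": {"motion": [{"x": 0,"y": 0,"z": 0.001,"rx": 0,"ry": 0,"rz": 0},{"x": 0,"y": 0,"z": 0.002,"rx": 0,"ry": 0,"rz": 0},{"x": 0,"y": 0,"z": 0.003,"rx": 0,"ry": 0,"rz": 0},{"x": 0,"y": 0,"z": 0.004,"rx": 0,"ry": 0,"rz": 0},{"x": 0,"y": 0,"z": 0.005,"rx": 0,"ry": 0,"rz": 0},{"x": 0,"y": 0,"z": 0.005,"rx": 0,"ry": 0,"rz": 0},{"x": 0,"y": 0,"z": 0.005,"rx": 0,"ry": 0,"rz": 0},{"x": 0,"y": 0,"z": 0.005,"rx": 0,"ry": 0,"rz": 0}]}}

```text
time: 14.4
tcp_pos: [528.3, -288.7, 48.6]
eef_rot: [[-0.936, -0.352, 0.001], [-0.352, 0.936, 0.0], [-0.001, -0.0, -1.0]]
wrist_force: [-9.1, 2.1, 28.8]
grip_width: 14.8
finger_force: 73.9
```

```bash
python3 - <<'E'
from h import *
import cv2
s=vision.capture("scene")[:,:,::-1]
cv2.imwrite("pics/c5.png",cv2.convertScaleAbs(cv2.resize(s[300:400,220:340],None,fx=6,fy=6,interpolation=cv2.INTER_CUBIC),alpha=1.5))
s=r.sense();print(s["time"],s["tcp_pos"],s["wrist_force"],s["moment"],s["finger_force"])
E
```

```text
14.45 [ 528.31544803 -288.69603797   48.59612388] [-9.08952128  1.03609944 28.72064417] [0.51913518 1.88712048 0.042897  ] 73.92255306243896
```

View pics/c5.png

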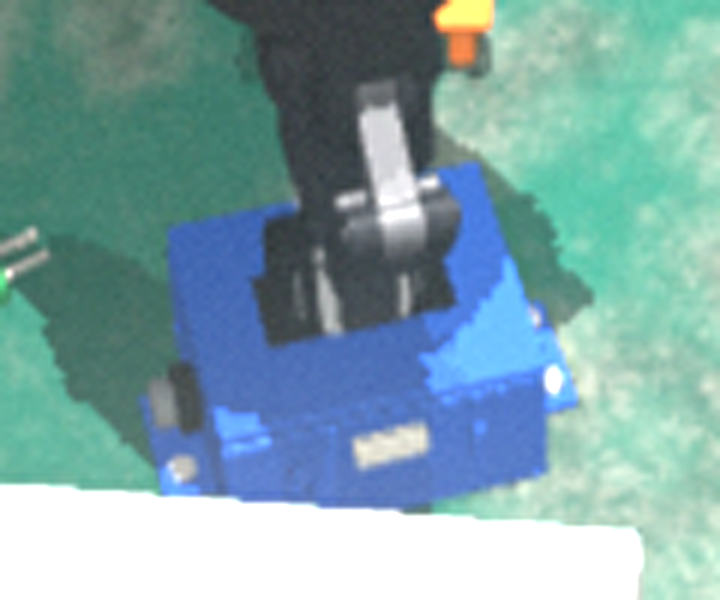

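The cover sits flush on the rim, with its front edge running from (215,440) to (545,375) and no gap. The gripper is still holding the bar and pressing at about 29 N.

```bash
python3 -c "
from plant import order; print(order.job_done())"
```

```text
the job is handed in; nothing more can be done
None
```

The blue cover is snapped past the latches and sits fully home on the blue housing; I handed the job in at 14.5 s with the gripper still holding the grip bar and pressing down at about 29 N.

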